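# Roll the weight plate on its rim into its slot in the acrylic rack

### The job

Put the loose weight plate away: with your fingertips on its rim, roll it along the shelf and into the empty slot of the clear rack, up its sloped front edge and on until it drops into the cut-out in the slot's floor, standing next to its twin. Keep it on its rim and turning as it goes, never lifted, dragged or fallen over, keep your fingers on it all the way up the slope so that it cannot roll back, use a light touch on the plate and the rack (no more than 15 N), and leave everything else where it is.

Things in the scene. Friction and masses are not known exactly. Their poses are not given: they have to be found in the camera images.
- plate_center (a point): centre of the loose weight plate: yellow plastic-coated iron disc, 120 mm diameter, 15 mm thick, 0.5 to 0.9 kg, smooth square rim, 29 mm centre hole. It stands on its rim in front of the empty slot, nearly in line with it. Own y: its axle, level; own x and z turn as it rolls (at the start z is up, x level towards the rack)
- plate: the same plate (origin also at its centre). Friction with shelf and rack about 0.5 to 0.7. Slight rolling resistance: on level ground it stays where it is gently let go; it tips over if it leans more than 7 degrees
- rack: clear acrylic upright rack fixed to the shelf, 178 long, 89 wide, 100 mm high. Origin: on the shelf, middle of its front end; own x: the way plates roll in; z up. Two slots along x, at y = -32 mm (empty, the target) and y = +32 mm (twin), each 19 mm wide between 3 mm walls 100 mm high: too narrow for fingers, so in the slot only the plate's upper 20 to 34 mm stand out
- mouth (a point): on the shelf, middle of the empty slot's front end (rack x = 0, y = -32 mm); axes as the rack. From x = -32 mm to 0 the walls are flared out by 20 degrees. The slot's floor is a rubber-faced rail clamped at some height from 5 to 14 mm that is not given. Its front slopes up from the shelf at 17 degrees to reach that height at x = 20 mm; a plate let go on the slope rolls back
- seat (a point): point on the shelf under the plate's centre once it has dropped home (rack x = 104, y = -32 mm); axes as the rack. The floor rail is level from x = 20 to 80 mm, then cut out from 80 to 128 mm: there the plate drops 5 mm and rests on the cut-out's two edges (its centre then 60 to 69 mm above the shelf); behind it level to 174 mm, then a back wall
- twin: an identical weight plate standing in the cut-out of the other slot; origin at its centre; not to be disturbed
- carton: small white carton, 85 x 30 x 60 mm, in the bay between the slots; origin under its middle; not to be disturbed
- pump: blue electric balloon pump, 150 x 200 mm and 161 mm high, two white nozzles and a carry handle on top; origin under its middle; not to be disturbed
- holder_a: matte black ceramic holder, an open beaker 76 mm across and 95 mm high; origin under its middle; not to be disturbed
- holder_b: second matte black ceramic holder, the same; origin under its middle; not to be disturbed
- jar: clear glass jar with a wire-bail flip-top lid, 92 mm across and 145 mm high; origin under its middle; not to be disturbed
- tray: flat clear acrylic tray, 200 x 150 x 32 mm, with four tea lights; origin under its middle; not to be disturbed
Mind the look-alikes: they are no part of the job. What is shaped like the plate but pink or turquoise is not meant.

How it is judged:
On the way, in this order (a step that is already met when the one before it is completed fails the run):
1. the plate has rolled on its rim to the mouth of the empty slot (x of plate_center in the frame of rack above -0.04 m and height (world z) of plate_center above 0.055 m and angle between plate_center's own y axis and vertical between 1.27 and 1.87 rad), for 0.05 s.
2. the plate has rolled up the slope into the slot (x of plate_center in the frame of rack above 0.022 m and y of plate_center in the frame of rack between -0.038 and -0.026 m and height (world z) of plate_center above 0.063 m and angle between plate_center's own y axis and vertical between 1.27 and 1.87 rad), for 0.05 s.
3. the plate has dropped into the cut-out (horizontal distance between plate_center and seat below 0.006 m and height (world z) of plate_center between 0.056 and 0.072 m and angle between plate_center's own y axis and vertical between 1.27 and 1.87 rad), for 0.2 s.
At the end, for the whole second after the job is handed in: the plate stands on its rim in the cut-out of the empty slot: its centre within 6 mm, seen from above, of the seat point and less than 72 mm high, its axle within 17 degrees of level, at rest and let go (all of step 3 and linear speed of plate below 0.01 m/s and contact force between each of the fingers, the arm and plate below 0.1 N); the robot touches nothing.
It fails at once if the plate falls or leans over by more than 20 degrees (angle between plate_center's own y axis and vertical below 1.22 rad or angle between plate_center's own y axis and vertical above 1.92 rad).
It fails at once if the plate is let go on the slope (no finger on it while it stands more than 1.5 mm up the slope), or it is lifted (its centre more than 86 mm above the shelf; rolling, it reaches at most 74 mm) (height (world z) of plate_center above 0.086 m or (x of plate_center in the frame of rack between -0.05 and 0.01 m and height (world z) of plate_center above 0.0615 m and contact force between the fingers and plate below 0.2 N)).
It fails at once if the plate is dragged or carried instead of rolled: on its way (at 90, 175 and 245 mm from its start) it has turned well short of, or beyond, what rolling that far would turn it ((distance of plate_center from where it was at the start of the episode between 0.085 and 0.095 m and angle between plate_center's own z axis and vertical below 0.95 rad) or (distance of plate_center from where it was at the start of the episode between 0.085 and 0.095 m and angle between plate_center's own z axis and vertical above 2.2 rad) or (distance of plate_center from where it was at the start of the episode between 0.17 and 0.18 m and angle between plate_center's own z axis and vertical below 2.3 rad) or (distance of plate_center from where it was at the start of the episode between 0.24 and 0.25 m and angle between plate_center's own z axis and vertical above 2.75 rad)).
It fails at once if the robot presses on the plate or on the acrylic rack with more than 15 N (contact force between any of the fingers, the arm and plate above 15 N or contact force between any of the fingers, the arm and rack above 15 N).
It fails at once if another thing is moved by more than 15 mm (distance of any of twin, carton, pump, holder_a, holder_b, jar, tray from where it was at the start of the episode above 0.015 m).
It also fails if it takes over 72 s, if anything falls off the work surface, if the arm or the gripper's body presses on something with over 40 N, if the wrist force passes 120 N, or if a joint passes its speed limit or range.

### The arm

A 6-joint arm with a two-finger parallel gripper is mounted at the origin on the work surface. World frame = base frame: x ahead of the robot, y to its left, z up, the work surface at z = 0. Lengths are in m, angles in rad, forces in N, time in s.
With the tool pointing down it reaches from about 0.325 to 0.85 m from the base axis. Payload 4.4 kg.
Tool frame: the origin (TCP) lies at the centre of the arm's flange, where the gripper is bolted on; the fingertips stand 199 mm ahead of it and the grasp point (between the pads) lies 180 mm ahead of it; z points along the fingers, x is the direction in which the jaws open and shut, and the axes are right-handed (so a half turn about z gives the same grasp; the last joint's range is limited). The gripper opens to 94 mm and grips with 3 to 60 N. Pads are 16 mm wide; open, the fingers measure 119 mm over their backs; the gripper's body (75 mm by 177 mm) begins 78 mm behind the grasp point.
Start: joints at [-1.294, 0.207, 1.542, -0, 1.393, -0.15], TCP at [0.238, -0.523, 0.405] pointing down, gripper open.
Joint ranges: [-2.73, 2.73], [-0.86, 2.22], [0.23, 2.46], [-1.11, 4.25], [0.08, 2.63], [-2.82, 2.82]. Speed limits (rad/s): [2.79, 2.79, 3.14, 3.14, 3.14, 3.14].

### API

Orientations are given as a rotation vector (axis times angle).
In Python, from cell import robot gives the robot as it stands.
- The arm moves only by the tool move_arm, never from a script. Its argument "targets" is a list that holds one entry, the list of rows, each a list of 6 numbers: the shift along the tool's x, y, z in mm, then the turn, a rotation vector about the tool's x, y, z in degrees. A call has exactly 8 rows; each row shifts and turns the pose as measured when the row begins, along the tool's axes as they then stand; what a row does not reach is not made up. A row lasts 1/8 s, in which the tool goes at most 62.5 mm and 10.7 degrees, less where a joint would pass 70% of its speed; a pose out of reach is approached as far as the arm can. A call with a gripper value outside its range is refused whole. "gripper" is the gripper's target within -1 to 1 (fully open at 1, half-way at 0, shut at -1), set as the call begins (left out, the last holds). The fingers move at their own pace and stop on an object; the grip force is fixed at half the most. Time passes only in rows, so rows that do not move let the fingers close, or fill a call up. It gives the time, the measured TCP pose, the force and the opening at its end, in the units of the state.
- robot.sense(): the state, without advancing time (a new reading comes with each control period).
- robot.grab_frame(name): name is "scene" or "side" or "wrist"; returns (picture, depth): 420x560x3 uint8, red, green, blue; 420x560 float32, m along the optical axis (not along the pixel's ray), 0 where there is no reading.
- robot.get_calibration(name): a dict with "K" (3x3 intrinsics, pixels), "T" (4x4, takes a point from camera to world coordinates); the wrist camera has in their place "hand_eye" (4x4, takes a point from camera to tool coordinates, whose origin is the TCP and whose axes are the tool frame's). Camera axes: x right, y up, looking along -z (the intrinsics and any distortion apply to the point x, -y, -z); pixel columns grow to the right and rows downward; lengths in m; the calibration is good to about 2 mm. A picture is of the moment at which its call begins: read the wrist's pose just before it. get_calibration takes no time and is no camera call.
- robot.finish_job(): hands the job in, once; it reports no verdict.
Trained networks look in the newest picture that a camera, given by its name, has taken for a name from the list of things; names that differ only in an ending like _2 or _b are one class to them, and where a whole thing is asked for, a point or a joint stands for the part that bears it (a point fixed in the world has none). Each returns a list of dicts, best first, with "score" (0 to 1); they miss things now and then, are a little off and sometimes report something else, mostly with a low value. They report only what shows in the picture. A call takes as long as a camera call. They do not tell look-alikes from the thing itself.
- robot.cut_out(camera, target): "region" (420x560 bool, what is visible of it) and "bbox" ([left, top, right, bottom] in pixels, round what is visible of it).
- robot.place_of(camera, target): "point" ([column, row] in pixels: a listed point, or the origin of a listed thing).
The state is a dict: "time": time; "joint_pos": joint angles; "dq": joint speeds; "tau": joint torques, N m; "tool_pos": TCP position; "ee_rot": TCP orientation; "wrist_force": force on the tool from outside, world axes, zero at the start; "ft_torque": the same for the moment, N m; "finger_gap": finger opening in m.
Only numpy, scipy, OpenCV 4.12 (cv2) and the standard library are available. Lean on these libraries where they do the work, as an engineer would, in place of code of your own. Each camera call takes 0.05 s, during which the arm holds its last target. There are 200 camera calls.

## Working session

There is one attempt and no reset: what is moved stays moved. The work goes in short steps, Python scripts to look and compute and a tool call to move; the robot and the scene stay as the last step left them, time stands still between calls to the robot, and variables do not carry over. Pictures are saved under pics/ and viewed, about 8 in all and at most 12, crops included, and the job is handed in when it is done.

Besides the shell and the picture viewer there is one more tool, called after "Emit:" as a command line: name --argument value ..., lists and objects as JSON in quotes. move_arm: Moves the arm, as the interface text tells. Its arguments: {"type":"object","properties":{"targets":{"type":"array"},"gripper":{"type":"number"}},"required":["targets"]}

```bash
mkdir -p pics
cat > h.py <<'E'
import numpy as np,cv2
from cell import robot
from scipy.spatial.transform import Rotation as R
def cam(n):
    c=robot.get_calibration(n)
    if 'T' in c: return np.array(c['K']),np.array(c['T'])
    s=robot.sense();M=np.eye(4);M[:3,:3]=R.from_rotvec(s['ee_rot']).as_matrix();M[:3,3]=s['tool_pos']
    return np.array(c['K']),M@np.array(c['hand_eye'])
def px2w(K,T,u,v,d):
    u,v,d=map(np.asarray,(u,v,d))
    p=np.stack([(u-K[0,2])/K[0,0]*d,-(v-K[1,2])/K[1,1]*d,-d],-1)
    return p@T[:3,:3].T+T[:3,3]
def pxz(K,T,u,v,z):
    a=px2w(K,T,u,v,1.0);o=T[:3,3];return o+(a-o)*(z-o[2])/(a[2]-o[2])
E
python3 - <<'E'
from h import *
s=robot.sense();print({k:np.round(v,3) for k,v in s.items()})
for n in('scene','side','wrist'):
    K,T=cam(n);im,d=robot.grab_frame(n);cv2.imwrite(f'pics/{n}0.png',im[...,::-1]);np.savez(f'{n}0.npz',im=im,d=d,K=K,T=T)
    print(n,T.round(3).tolist(),K.round(1).tolist(), list(robot.get_calibration(n)))
    for t in('plate','plate_center','rack','mouth','seat','twin'):
        if t in('plate','rack','twin'):
            print(t,[(round(r['score'],2),np.round(r['bbox']).tolist()) for r in robot.cut_out(n,t)])
        else:
            print(t,[(round(r['score'],2),np.round(r['point'],1).tolist()) for r in robot.place_of(n,t)])
a=cv2.imread('pics/scene0.png');b=cv2.imread('pics/side0.png')
cv2.imwrite('pics/both.png',cv2.resize(np.vstack([a,b]),None,fx=.71,fy=.71))
E
```

```text
{'time': np.float64(0.0), 'joint_pos': array([-1.295,  0.207,  1.543,  0.   ,  1.393, -0.15 ]), 'dq': array([-0.   ,  0.001,  0.   ,  0.001,  0.   , -0.001]), 'tau': array([-0.0000e+00, -3.7088e+01, -2.8141e+01,  7.0000e-02,  3.6000e-02,
       -0.0000e+00]), 'tool_pos': array([ 0.238, -0.523,  0.404]), 'ee_rot': array([-2.64 ,  1.7  ,  0.003]), 'wrist_force': array([-0.583, -0.226,  1.047]), 'ft_torque': array([ 0.012,  0.002, -0.071]), 'finger_gap': np.float64(0.094)}
scene [[0.601, -0.549, 0.581, 1.24], [0.799, 0.428, -0.422, -0.519], [-0.017, 0.718, 0.696, 0.909], [0.0, 0.0, 0.0, 1.0]] [[428.5, 0.0, 281.8], [0.0, 428.5, 207.2], [0.0, 0.0, 1.0]] ['K', 'T']
plate [(0.86, [369.0, 211.0, 412.0, 248.0]), (0.82, [255.0, 207.0, 289.0, 250.0]), (0.79, [255.0, 160.0, 273.0, 196.0]), (0.71, [288.0, 134.0, 304.0, 169.0]), (0.67, [318.0, 215.0, 360.0, 274.0]), (0.61, [176.0, 311.0, 193.0, 371.0]), (0.19, [272.0, 165.0, 351.0, 233.0])]
plate_center [(0.86, [294.3, 148.8]), (0.77, [265.0, 174.1]), (0.69, [272.4, 229.1]), (0.66, [390.5, 227.9]), (0.58, [184.4, 336.2])]
rack [(0.8, [271.0, 162.0
[... 436 characters left out ...]
78, [259.0, 176.0, 264.0, 222.0]), (0.78, [129.0, 233.0, 176.0, 295.0]), (0.68, [250.0, 204.0, 300.0, 306.0]), (0.65, [354.0, 249.0, 393.0, 312.0])]
plate_center [(0.87, [224.2, 138.1]), (0.79, [336.5, 230.2]), (0.79, [368.5, 282.5]), (0.72, [154.0, 264.1]), (0.69, [262.7, 198.2]), (0.56, [338.0, 214.9])]
rack []
mouth [(0.87, [257.8, 242.0])]
seat [(0.83, [258.5, 274.2]), (0.28, [268.6, 394.1])]
twin [(0.62, [280.0, 226.0, 294.0, 277.0])]
wrist [[0.415, 0.879, 0.235, 0.307], [-0.91, 0.401, 0.108, -0.492], [0.001, -0.259, 0.966, 0.385], [0.0, 0.0, 0.0, 1.0]] [[334.1, 0.0, 279.6], [0.0, 334.1, 207.9], [0.0, 0.0, 1.0]] ['K', 'hand_eye']
plate []
plate_center []
rack []
mouth []
seat []
twin []
```

View pics/scene0.png

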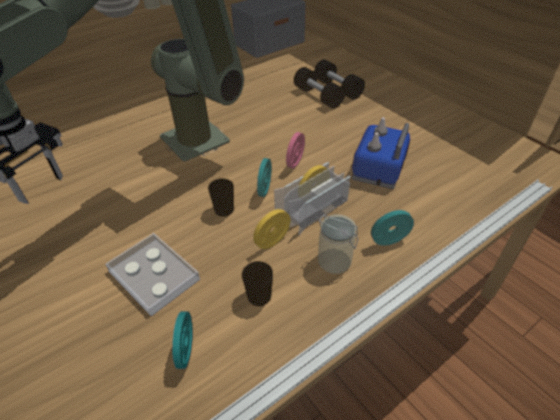

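View pics/side0.png

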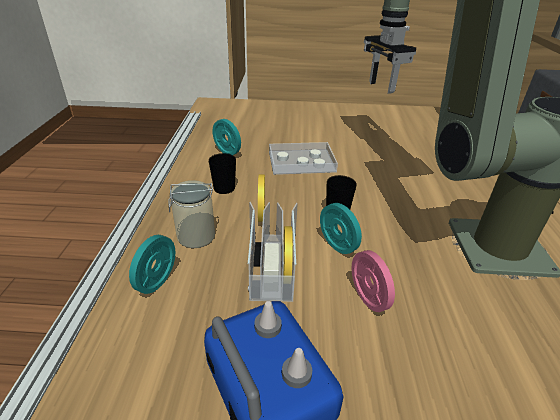

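The scene picture shows the loose yellow plate at about (272,229), in front of the clear rack at (310,195). The second yellow disc, at about (315,175) in the rack, is the twin. The turquoise discs at (265,177), (391,228) and (184,338) and the pink one at (296,150) are look-alikes. The side picture shows the yellow plate edge-on at (262,198), in line with the left slot.

Run:
```python
from h import *
L={n:np.load(n+'0.npz') for n in('scene','side')}
for n,pl,m,s in(('scene',(272.4,229.1),(304.7,224.7),(328.7,211.7)),('side',(262.7,198.2),(257.8,242),(258.5,274.2))):
    f=L[n];K,T=f['K'],f['T'];im=f['im'].astype(int);d=f['d']
    print(n,'mouth',pxz(K,T,*m,0).round(4),'seat',pxz(K,T,*s,0).round(4),'plate@60',pxz(K,T,*pl,.06).round(4))
    hsv=cv2.cvtColor(f['im'],cv2.COLOR_RGB2HSV);M=cv2.inRange(hsv,(20,120,60),(35,255,255))
    nn,lab,st,c=cv2.connectedComponentsWithStats(M)
    for i in range(1,nn):
        if st[i,4]>60:
            v,u=np.where((lab==i)&(d>0));P=px2w(K,T,u,v,d[v,u]);P=P[P[:,2]>.006]
            if len(P)<30 or P[:,2].max()>.2: continue
            q=np.percentile(P,[1,99],axis=0);xy=P[:,:2]-P[:,:2].mean(0);w,V=np.linalg.eigh(xy.T@xy)
            print(i,st[i].tolist(),'mid',((q[0]+q[1])/2).round(4),q.round(3).tolist(),'dir',np.degrees(np.arctan2(*(V[:,1][::-1]))).round(1),np.sqrt(w/len(P)).round(4))
s=robot.sense();print(R.from_rotvec(s['ee_rot']).as_matrix().round(3).tolist())
print(np.array(robot.get_calibration('wrist')['hand_eye']).round(3).tolist())
a=L['side']['im'][165:305,200:340];b=L['scene']['im'][150:260,240:380]
cv2.imwrite('pics/crop.png',np.vstack([cv2.resize(a,(560,560)),]) [...,::-1]);cv2.imwrite('pics/crop2.png',cv2.resize(b,None,fx=5,fy=5,interpolation=2)[...,::-1])
```

```text
scene mouth [0.5812 0.042  0.    ] seat [0.5836 0.133  0.    ] plate@60 [ 0.5838 -0.0744  0.06  ]
307 [300, 165, 26, 19, 182] mid [0.5096 0.126  0.105 ] [[0.5, 0.084, 0.09], [0.519, 0.168, 0.12]] dir 91.2 [0.0047 0.0234]
310 [253, 209, 37, 41, 1027] mid [ 0.5845 -0.0786  0.0644] [[0.575, -0.135, 0.008], [0.594, -0.022, 0.121]] dir 92.8 [0.0037 0.0313]
side mouth [0.5822 0.0316 0.    ] seat [0.5703 0.1399 0.    ] plate@60 [ 0.5792 -0.0693  0.06  ]
5 [257, 174, 8, 48, 332] mid [ 0.5821 -0.0661  0.0686] [[0.574, -0.122, 0.017], [0.59, -0.011, 0.121]] dir 90.7 [0.0041 0.0311]
6 [284, 226, 9, 50, 423] mid [0.5098 0.1436 0.0856] [[0.5, 0.089, 0.05], [0.519, 0.198, 0.121]] dir 94.5 [0.0046 0.0283]
[[0.414, -0.91, 0.0], [-0.91, -0.414, -0.0], [0.0, -0.0, -1.0]]
[[1.0, -0.001, -0.001, 0.0], [-0.001, -0.966, -0.259, -0.076], [-0.001, 0.259, -0.966, 0.02], [0.0, 0.0, 0.0, 1.0]]
```

View pics/crop2.png

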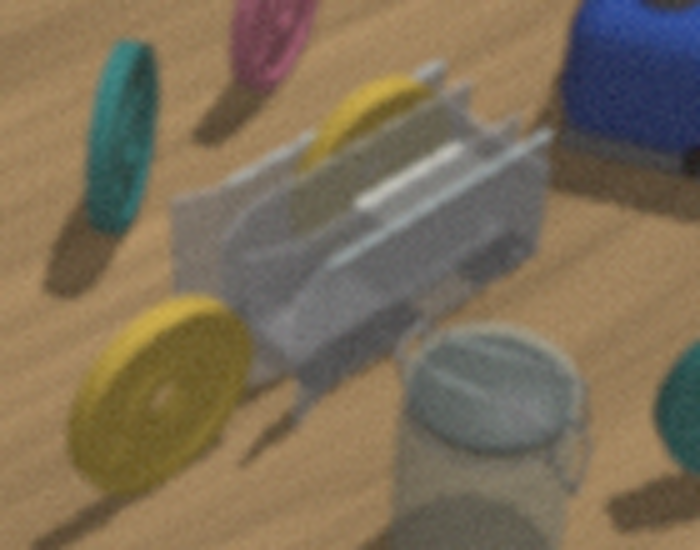

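The crop confirms the yellow disc standing outside, in front of the near-side (empty) slot; the other yellow one, behind acrylic, is the twin. Next I check the surroundings and work out the start move.

```bash
cat >> h.py <<'E'
def goal(tip,yaw=92.5,tilt=20):
    d=np.array([np.cos(np.radians(yaw)),np.sin(np.radians(yaw)),0]);k=np.array([0,0,1.]);c,s=np.cos(np.radians(tilt)),np.sin(np.radians(tilt))
    z=s*d-c*k;y=-c*d-s*k;M=np.stack([np.cross(y,z),y,z],1);return np.array(tip)-.199*z,M
def delta(p,M,s=None):
    s=s or robot.sense();A=R.from_rotvec(s['ee_rot']);return (A.inv().apply(p-s['tool_pos'])*1000).round(1),np.degrees((A.inv()*R.from_matrix(M)).as_rotvec()).round(2)
def tip(s=None):
    s=s or robot.sense();return np.array(s['tool_pos'])+.199*R.from_rotvec(s['ee_rot']).as_matrix()[:,2]
E
python3 - <<'E'
from h import *
f=np.load('scene0.npz');g=np.load('side0.npz')
for n,F in(('scene',f),('side',g)):
    robot.grab_frame(n)
    for t in('jar','holder_a','pump'):
        for r in robot.cut_out(n,t)[:3]:
            v,u=np.where(r['region']&(F['d']>0));P=px2w(F['K'],F['T'],u,v,F['d'][v,u]);P=P[P[:,2]>.02]
            if len(P): print(n,t,round(r['score'],2),np.percentile(P,[2,98],axis=0).round(3).tolist())
p,M=goal([.583,-.157,.16]);print(p.round(4),delta(p,M))
p,M=goal([.583,-.157,.028]);print(p.round(4),delta(p,M))
E
```

```text
scene jar 0.71 [[0.7, -0.026, 0.024], [0.78, 0.049, 0.143]]
scene holder_a 0.9 [[0.348, -0.148, 0.023], [0.419, -0.08, 0.095]]
scene holder_a 0.73 [[0.67, -0.241, 0.023], [0.739, -0.173, 0.096]]
scene pump 0.74 [[0.456, 0.291, 0.029], [0.631, 0.479, 0.15]]
side jar 0.85 [[0.69, 0.002, 0.024], [0.775, 0.07, 0.143]]
side holder_a 0.98 [[0.669, -0.235, 0.022], [0.735, -0.164, 0.095]]
side holder_a 0.85 [[0.351, -0.142, 0.041], [0.417, -0.071, 0.096]]
side holder_a 0.6 [[0.495, 0.007, 0.021], [0.599, 0.215, 0.101]]
side pump 0.9 [[0.435, 0.331, 0.064], [0.618, 0.499, 0.15]]
side pump 0.59 [[0.495, 0.008, 0.021], [0.599, 0.215, 0.101]]
[ 0.586 -0.225  0.347] (array([-127.6, -440.3,   57.7]), array([ 17.58, -11.87, -67.32]))
[ 0.586 -0.225  0.215] (array([-127.6, -440.3,  189.7]), array([ 17.58, -11.87, -67.32]))
```

```bash
cat >> h.py <<'E'
from scipy.spatial.transform import Slerp
def rows(p,M,n=8,s=None):
    s=s or robot.sense();A=R.from_rotvec(s['ee_rot']);sl=Slerp([0,1],R.concatenate([A,R.from_matrix(M)]));dp=(p-s['tool_pos'])/n
    rv=np.degrees((A.inv()*R.from_matrix(M)).as_rotvec())/n
    return [[*(sl(i/n).inv().apply(dp)*1000).round(1).tolist(),*rv.round(2).tolist()] for i in range(n)]
E
python3 -c "
from h import *
for r in rows(*goal([.583,-.165,.16])):print(r)"
```

```text
[-15.0, -54.6, 7.2, 2.2, -1.48, -8.41]
[-6.7, -55.9, 9.6, 2.2, -1.48, -8.41]
[1.8, -55.8, 11.8, 2.2, -1.48, -8.41]
[10.3, -54.5, 13.8, 2.2, -1.48, -8.41]
[18.5, -51.8, 15.5, 2.2, -1.48, -8.41]
[26.2, -47.9, 16.8, 2.2, -1.48, -8.41]
[33.3, -42.8, 17.8, 2.2, -1.48, -8.41]
[39.7, -36.8, 18.3, 2.2, -1.48, -8.41]
```

Emit:
move_arm --targets '[[[-15, -54.6, 7.2, 2.2, -1.48, -8.4], [-6.7, -55.9, 9.6, 2.2, -1.48, -8.4], [1.8, -55.8, 11.8, 2.2, -1.48, -8.4], [10.3, -54.5, 13.8, 2.2, -1.48, -8.4], [18.5, -51.8, 15.5, 2.2, -1.48, -8.4], [26.2, -47.9, 16.8, 2.2, -1.48, -8.4], [33.3, -42.8, 17.8, 2.2, -1.48, -8.4], [39.7, -36.8, 18.3, 2.2, -1.48, -8.4]]]' --gripper -1

```text
time: 2.45
tool_pos: [0.5905, -0.2242, 0.3492]
ee_rot: [-2.789, -0.101, 0.003]
wrist_force: [0.8, -0.4, 0.2]
finger_gap: 0.0174
```

```bash
python3 -c "
from h import *
print(tip().round(4))
for r in rows(*goal([.583,-.165,.16])):print(r)
p,M=goal([.583,-.165,.16]);print(delta(p,M));print(delta(*goal([.583,-.16,.028])))"
```

```text
[ 0.5876 -0.1558  0.1623]
[-0.6, 1.1, -0.1, -0.01, -0.0, 0.2]
[-0.6, 1.1, -0.1, -0.01, -0.0, 0.2]
[-0.6, 1.1, -0.1, -0.01, -0.0, 0.2]
[-0.6, 1.1, -0.1, -0.01, -0.0, 0.2]
[-0.6, 1.1, -0.1, -0.01, -0.0, 0.2]
[-0.6, 1.1, -0.1, -0.01, -0.0, 0.2]
[-0.6, 1.1, -0.1, -0.01, -0.0, 0.2]
[-0.6, 1.1, -0.1, -0.01, -0.0, 0.2]
(array([-5.2,  8.7, -0.9]), array([-0.11, -0.02,  1.64]))
(array([ -6.1,  49.4, 124.7]), array([-0.11, -0.02,  1.64]))
```

Run:
```python
from h import *
K,T=cam('wrist');im,d=robot.grab_frame('wrist');np.savez('w1.npz',im=im,d=d,K=K,T=T)
cv2.imwrite('pics/w1.png',im[...,::-1])
M=cv2.inRange(cv2.cvtColor(im,cv2.COLOR_RGB2HSV),(20,120,60),(35,255,255))
v,u=np.where((M>0)&(d>0));P=px2w(K,T,u,v,d[v,u])
t=P[(P[:,2]>.1)&(P[:,2]<.13)];print(len(P),len(t))
for a in(-.11,-.095,-.08,-.065,-.05,-.035):
    q=t[abs(t[:,1]-a)<.004]
    if len(q):print(a,np.percentile(q[:,0],[3,50,97]).round(4),q[:,2].mean().round(4))
print(np.percentile(P,[1,99],axis=0).round(4))
```

```text
10034 2225
-0.11 [0.5808 0.5877 0.5947] 0.106
-0.095 [0.5797 0.5865 0.5935] 0.115
-0.08 [0.5786 0.5859 0.593 ] 0.119
-0.065 [0.5776 0.5848 0.592 ] 0.1191
-0.05 [0.5767 0.5839 0.5911] 0.1154
-0.035 [0.5761 0.583  0.5898] 0.1069
[[ 0.5467 -0.1843 -0.0008]
 [ 0.6193  0.0257  0.2879]]
```

View pics/w1.png

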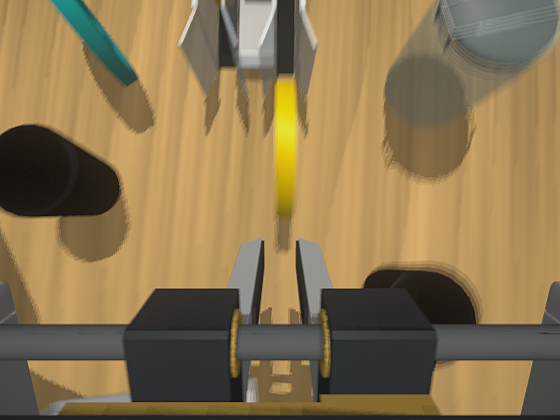

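Run:
```python
from h import *
f=np.load('w1.npz');im,d,K,T=f['im'],f['d'],f['K'],f['T'];g=im.max(2)
for v in(5,20,35,50,60,68,72):
    r=np.where(g[v,255:320]<75)[0]+255
    print(v,r.min() if len(r) else 0,r.max() if len(r) else 0,[pxz(K,T,x,v,.01).round(4).tolist() for x in((r.min()+r.max())/2,)] if len(r) else g[v,260:312:3], np.median(d[v,280:292]).round(3), px2w(K,T,286,v,d[v,286]).round(4) if d[v,286]>0 else '')
# wall tops: points around z .1
v,u=np.where(d>0);P=px2w(K,T,u,v,d[v,u]);P=P[(P[:,1]>-.02)&(P[:,1]<.15)&(P[:,0]>.48)&(P[:,0]<.63)&(P[:,2]>.06)&(P[:,2]<.11)]
for y in(.0,.015,.03,.045,.06,.075):
    q=P[abs(P[:,1]-y)<.004]; print(y,len(q),np.histogram(q[:,0],bins=np.arange(.48,.632,.004))[0] if len(q) else '')
print(delta(*goal([.5895,-.16,.028],yaw=93.6)))
```

```text
5 277 293 [[0.577, 0.1079, 0.01]] 0.369 [0.5781 0.1092 0.0084]
20 277 293 [[0.5782, 0.0905, 0.01]] 0.368 [0.5793 0.0919 0.0081]
35 277 293 [[0.5794, 0.0732, 0.01]] 0.366 [0.5805 0.0747 0.0079]
50 277 293 [[0.5806, 0.0561, 0.01]] 0.365 [0.5817 0.057  0.0087]
60 277 293 [[0.5814, 0.0448, 0.01]] 0.367 [0.5824 0.0476 0.0052]
68 277 292 [[0.5815, 0.0358, 0.01]] 0.369 [0.5831 0.0398 0.0025]
72 277 292 [[0.5818, 0.0313, 0.01]] 0.37 [0.5834 0.0353 0.0024]
0.0 350 [  0   0   0  34 148   0   0   0   0   0   0   0   0   0  13  87   0   0
   0  20  48   0   0   0   0   0   0   0   0   0   0   0   0   0   0   0
   0   0]
0.015 591 [  0   0   0   0  10 220   0   0   0   0   0   0   0  39  22   0   0   0
   0   0  32 110   0   0   0   0   0   0   0  75  82   1   0   0   0   0
   0   0]
0.03 588 [  0   0   0   0   0  11 216   1   0   0   0  16  42   2   0   0   0   0
   0   0   0  20 125   0   0   0   0   8 137  10   0   0   0   0   0   0
   0   0]
0.045 227 [ 0  0  0  0  0  0 78  0  0  0  0  3 60  0  0  0  0  0  0  0  0  0 22  0
  0  0  0 36 28  0  0  0  0  0  0  0  0  0]
0.06 71 [ 0  0  0  0  0  0 31  0  0  0  0  4 22  0  0  0  0  0  0  0  0  0  0  0
  0  0  0 14  0  0  0  0  0  0  0  0  0  0]
0.075 1 [0 0 0 0 0 0 0 0 0 0 0 1 0 0 0 0 0 0 0 0 0 0 0 0 0 0 0 0 0 0 0 0 0 0 0 0 0
 0]
(array([ -2.8,  54.6, 121.4]), array([-0.44, -0.43,  1.1 ]))
```

The wrist picture shows the plate at (285,150), in line with the empty slot's dark rail at (286,40). Measured values:
- Rail height is about 8 mm.
- Slot heading is 94° and plate heading is 93.6°.
- The plate sits about 4 mm to the left of the slot line.

I'll descend behind the plate and push with the finger face slightly turned to correct that.

```bash
python3 -c "
from h import *
print(delta(*goal([.5895,-.165,.028],yaw=91.5)))"
```

```text
(array([ -5.7,  59.2, 119.7]), array([-0.46,  0.3 ,  3.08]))
```

Emit:
move_arm --targets '[[[-0.8, 8.5, 17.1, -0.07, 0.05, 0.44], [-0.8, 8.5, 17.1, -0.07, 0.05, 0.44], [-0.8, 8.5, 17.1, -0.07, 0.05, 0.44], [-0.8, 8.5, 17.1, -0.07, 0.05, 0.44], [-0.8, 8.5, 17.1, -0.07, 0.05, 0.44], [-0.8, 8.5, 17.1, -0.07, 0.05, 0.44], [-0.8, 8.5, 17.1, -0.07, 0.05, 0.44], [0, 0, 0, 0, 0, 0]]]' --gripper -1

```text
time: 3.5
tool_pos: [0.5868, -0.2372, 0.2032]
ee_rot: [-2.793, -0.022, 0.012]
wrist_force: [-0.2, 1.0, 0.4]
finger_gap: 0.0007
```

```bash
python3 -c "
from h import *
print(tip().round(4),robot.sense()['finger_gap'],delta(*goal([.5895,-.165,.028],yaw=91.5)))
print(delta(*goal([.589,-.14,.028],yaw=91.5)));print(delta(*goal([.588,-.12,.028],yaw=91.5)))"
```

```text
[ 0.5846 -0.1693  0.0162] 0.0007220703505997586 (array([ 4.5, -7.8, -9.7]), array([ 0.04,  0.12, -0.61]))
(array([  4.4, -31.3,  -1.1]), array([ 0.04,  0.12, -0.61]))
(array([  3.7, -50.2,   5.7]), array([ 0.04,  0.12, -0.61]))
```

Emit:
move_arm --targets '[[[0.7, -4.5, -0.3, 0, 0, -0.1], [0.7, -4.5, -0.3, 0, 0, -0.1], [0.7, -4.5, -0.3, 0, 0, -0.1], [0.7, -4.5, -0.3, 0, 0, -0.1], [0.7, -4.5, -0.3, 0, 0, -0.1], [0.5, -3, -0.2, 0, 0, -0.1], [0, -2, 0, 0, 0, 0], [0, 0, 0, 0, 0, 0]]]'

```text
time: 4.5
tool_pos: [0.5922, -0.2098, 0.2185]
ee_rot: [-2.796, -0.041, 0.001]
wrist_force: [0.6, -0.6, -0.7]
finger_gap: 0.0006
```

```bash
cat >> h.py <<'E'
def track(n='wrist',save=None):
    s=robot.sense();K,T=cam(n);im,d=robot.grab_frame(n)
    if save: cv2.imwrite('pics/'+save,im[...,::-1]);np.savez('last.npz',im=im,d=d,K=K,T=T)
    M=cv2.inRange(cv2.cvtColor(im,cv2.COLOR_RGB2HSV),(20,110,50),(36,255,255))
    v,u=np.where((M>0)&(d>0));P=px2w(K,T,u,v,d[v,u]);P=P[(P[:,0]>.55)&(P[:,0]<.615)&(P[:,2]<.14)&(P[:,2]>.005)]
    t=P[P[:,2]>P[:,2].max()-.02]
    # top rim: fit circle R=60 in (y,z), line x(y)
    from scipy.optimize import least_squares
    q=least_squares(lambda c:np.hypot(t[:,1]-c[0],t[:,2]-c[1])-.06,[t[:,1].mean(),.06],loss='soft_l1',f_scale=.002).x
    b=[(y,(np.percentile(a,4)+np.percentile(a,96))/2) for y in np.arange(q[0]-.04,q[0]+.041,.01) for a in [t[abs(t[:,1]-y)<.005,0]] if len(a)>15]
    b=np.array(b);k=np.polyfit(b[:,0],b[:,1],1) if len(b)>2 else [0,0]
    print(n,'t',round(float(s['time']),2),'tip',tip(s).round(4),'plate y,z',q.round(4),'x',np.polyval(k,q[0]).round(4),'yaw',(90-np.degrees(np.arctan(k[0]))).round(1),'rackline dx',(np.polyval(k,q[0])-(.5814-.0699*(q[0]-.0448))).round(4),'F',np.round(s['wrist_force'],1),'n',len(t))
E
python3 -c "
from h import *
track();track('scene')"
```

```text
wrist t 4.5 tip [ 0.5911 -0.1424  0.0313] plate y,z [-0.0723  0.0597] x 0.5853 yaw 93.2 rackline dx -0.0042 F [ 0.6 -0.6 -0.7] n 6379
scene t 4.55 tip [ 0.591  -0.1425  0.0312] plate y,z [-0.0611  0.0628] x 0.0 yaw 90.0 rackline dx -0.5888 F [ 0.5 -0.3  0.1] n 25
```

Emit:
move_arm --targets '[[[-0.6, -2.8, 1.0, 0, 0, 0], [-0.6, -2.8, 1.0, 0, 0, 0], [-0.6, -2.8, 1.0, 0, 0, 0], [-0.4, -2.8, 1.0, 0, 0, 0], [-0.2, -2.8, 1.0, 0, 0, 0], [-0.1, -2.8, 1.0, 0, 0, 0], [-0.1, -2.8, 1.0, 0, 0, 0], [-0.1, -2.8, 1.0, 0, 0, 0]]]'

```text
time: 5.6
tool_pos: [0.5885, -0.1851, 0.2183]
ee_rot: [-2.796, -0.04, 0.002]
wrist_force: [-0.5, -0.8, -0.2]
finger_gap: 0.0005
```

```bash
python3 -c "
from h import *
track();track()"
```

```text
wrist t 5.6 tip [ 0.5873 -0.1178  0.031 ] plate y,z [-0.0563  0.0604] x 0.5842 yaw 91.0 rackline dx -0.0043 F [-0.5 -0.8 -0.2] n 770
wrist t 5.65 tip [ 0.5872 -0.1173  0.031 ] plate y,z [-0.0549  0.0605] x 0.5844 yaw 91.5 rackline dx -0.004 F [-0.2 -0.5  0. ] n 719
```

Emit:
move_arm --targets '[[[0, -2.8, 1.0, 0, 0, 0], [0, -2.8, 1.0, 0, 0, 0], [0, -2.8, 1.0, 0, 0, 0], [0, -2.8, 1.0, 0, 0, 0], [0, -2.8, 1.0, 0, 0, 0], [0, -2.8, 1.0, 0, 0, 0], [0, -2.8, 1.0, 0, 0, 0], [0, -2.8, 1.0, 0, 0, 0]]]'

```text
time: 6.7
tool_pos: [0.5878, -0.1598, 0.2183]
ee_rot: [-2.796, -0.04, 0.002]
wrist_force: [0.8, -0.5, -0.5]
finger_gap: 0.0005
```

```bash
python3 -c "
from h import *
track()"
```

```text
wrist t 6.7 tip [ 0.5866 -0.0924  0.0311] plate y,z [-0.0326  0.0606] x 0.5827 yaw 92.3 rackline dx -0.0041 F [ 0.8 -0.5 -0.5] n 508
```

Emit:
move_arm --targets '[[[-1.0, -2.8, 1.0, 0, 0.2, 0.6], [-1.0, -2.8, 1.0, 0, 0.2, 0.6], [-1.0, -2.8, 1.0, 0, 0.2, 0.6], [0, -2.8, 1.0, 0, 0, 0], [0, -2.8, 1.0, 0, 0, 0], [0, -2.8, 1.0, 0, 0, 0], [0, -2.5, 0.9, 0, 0, 0], [0, -1, 0.3, 0, 0, 0]]]'

```text
time: 7.75
tool_pos: [0.5845, -0.1366, 0.2186]
ee_rot: [-2.796, 0.009, -0.006]
wrist_force: [-0.4, -0.6, 0.3]
finger_gap: 0.0004
```

```bash
python3 -c "
from h import *
track(save='w2.png');track()"
```

```text
wrist t 7.75 tip [ 0.5856 -0.0693  0.0313] plate y,z [-0.0055  0.0597] x 0.5819 yaw 93.0 rackline dx -0.0031 F [-0.4 -0.6  0.3] n 9082
wrist t 7.8 tip [ 0.5856 -0.0693  0.0314] plate y,z [-0.0055  0.0597] x 0.5819 yaw 92.7 rackline dx -0.003 F [-0.  -0.2 -0. ] n 7015
```

View pics/w2.png

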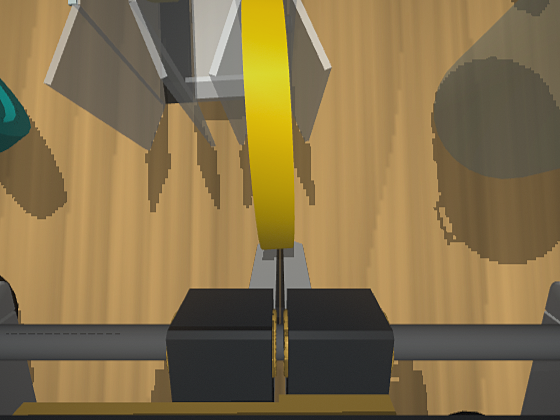

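The wrist picture shows the plate (267,75) between the flares (left edge 218, right edge 328), slightly left of their middle, with its front already in the mouth. The fingertips are behind it at (278,255). I'll push on to the slope, turning the face back in line with the slot.

Emit:
move_arm --targets '[[[0.9, -2.8, 1.0, 0, -0.2, -0.7], [0.9, -2.8, 1.0, 0, -0.2, -0.7], [0.9, -2.8, 1.0, 0, -0.2, -0.7], [0.1, -2.8, 1.0, 0, 0, 0], [0.1, -2.8, 1.0, 0, 0, 0], [0.1, -2.8, 1.0, 0, 0, 0], [0.1, -2.8, 1.0, 0, 0, 0], [0.1, -2.8, 1.0, 0, 0, 0]]]'

```text
time: 8.85
tool_pos: [0.5875, -0.1116, 0.2187]
ee_rot: [-2.797, -0.048, -0.001]
wrist_force: [-0.2, -0.4, -0.3]
finger_gap: 0.0007
```

```bash
python3 -c "
from h import *
track()"
```

```text
wrist t 8.85 tip [ 0.5864 -0.0444  0.0314] plate y,z [0.019  0.0597] x 0.5804 yaw 92.7 rackline dx -0.0028 F [-0.2 -0.4 -0.3] n 7108
```

Emit:
move_arm --targets '[[[-0.3, -2.9, 0.7, 0, 0, 0], [-0.3, -3.0, 0.3, 0, 0, 0], [-0.3, -3.1, 0, 0, 0, 0], [-0.3, -3.1, 0, 0, 0, 0], [-0.3, -3.1, 0, 0, 0, 0], [-0.3, -3.1, 0, 0, 0, 0], [-0.3, -3.1, 0, 0, 0, 0], [-0.3, -3.1, 0, 0, 0, 0]]]'

```text
time: 9.9
tool_pos: [0.587, -0.0988, 0.2303]
ee_rot: [-2.83, -0.05, -0.02]
wrist_force: [0.1, -5.9, 0.9]
finger_gap: 0.0006
```

```bash
python3 -c "
from h import *
track()"
```

```text
wrist t 9.9 tip [ 0.5887 -0.0379  0.0409] plate y,z [0.0278 0.0619] x 0.5832 yaw 93.8 rackline dx 0.0006 F [ 0.1 -5.9  0.9] n 8776
```

Emit:
move_arm --targets '[[[-0.2, -3.6, 0.4, 0, 0, 0], [-0.2, -4.0, 0.4, 0, 0, 0], [-0.2, -4.0, 0.4, 0, 0, 0], [-0.2, -4.0, 0.4, 0, 0, 0], [-0.2, -4.0, 0.4, 0, 0, 0], [-0.2, -4.0, 0.4, 0, 0, 0], [-0.2, -4.0, 0.4, 0, 0, 0], [-0.2, -4.0, 0.4, 0, 0, 0]]]'

```text
time: 10.95
tool_pos: [0.5868, -0.0844, 0.2416]
ee_rot: [-2.878, -0.052, -0.04]
wrist_force: [-0.9, -8.8, 1.4]
finger_gap: 0.0004
```

```bash
python3 -c "
from h import *
track(save='w3.png')"
```

```text
wrist t 10.95 tip [ 0.5913 -0.0327  0.0495] plate y,z [0.0343 0.0638] x 0.5842 yaw 95.2 rackline dx 0.0021 F [-0.9 -8.8  1.4] n 8481
```

```bash
python3 -c "
from h import *
A=R.from_rotvec(robot.sense()['ee_rot']).as_matrix();print(A.round(3).tolist(),np.degrees(robot.sense()['joint_pos']).round(1),robot.sense()['wrist_force'],robot.sense()['ft_torque'])
print(delta(*goal([.587,-.022,.043],94)),delta(*goal([.5865,-.022,.048],94,15)))"
```

```text
[[0.999, 0.039, 0.023], [0.032, -0.965, 0.26], [0.032, -0.259, -0.965]] [-20.1  24.9  92.9  15.9  67.1 -29. ] [-1.98476106 -7.83791287  1.36867725] [-1.64501605  0.20165716  0.09917694]
(array([ 4.4,  8.8, 10. ]), array([ 5.02, -2.42, -1.5 ])) (array([ 3.6, -9.9,  4.4]), array([ 0.02, -2.35, -1.6 ]))
```

View pics/w3.png

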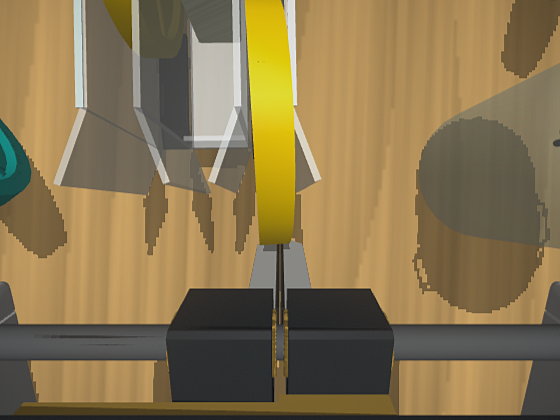

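The wrist picture shows the plate (270,100) in the slot between the wall tops at 240 and 295, close to the right wall. The arm has yielded, with its tilt down to 15° and the tip drifted right. I'll restore the tilt and ease the tip left while pushing.

Emit:
move_arm --targets '[[[0.5, -2.6, 1.0, 0.5, -0.3, -0.2], [0.5, -2.6, 1.0, 0.5, -0.3, -0.2], [0.5, -2.6, 1.0, 0.5, -0.3, -0.2], [0.5, -2.6, 1.0, 0.5, -0.3, -0.2], [0.5, -2.6, 1.0, 0.5, -0.3, -0.2], [0.5, -2.6, 1.0, 0.5, -0.3, -0.2], [0.5, -2.6, 1.0, 0.5, -0.3, -0.2], [0.5, -2.6, 1.0, 0.5, -0.3, -0.2]]]'

```text
time: 12.0
tool_pos: [0.5928, -0.0829, 0.2458]
ee_rot: [-2.866, -0.104, -0.004]
wrist_force: [-1.7, -9.7, 2.3]
finger_gap: -0.0001
```

```bash
python3 -c "
from h import *
track()
A=R.from_rotvec(robot.sense()['ee_rot']).as_matrix();print(A.round(3).tolist())
print(delta(*goal([.587,-.005,.05],94)))"
```

```text
wrist t 12.0 tip [ 0.5913 -0.029   0.0542] plate y,z [0.0381 0.0649] x 0.5839 yaw 95.0 rackline dx 0.002 F [-1.7 -9.7  2.3] n 7870
[[0.997, 0.071, -0.007], [0.071, -0.96, 0.271], [0.012, -0.271, -0.963]]
(array([-0.5, -7.2, 11.3]), array([ 4.3 , -0.66,  0.27]))
```

The plate's upward-moving rim is dragging against my finger. I'll slide the finger down along its own face, which keeps it pressed on, then drive with an upward stroke so that friction helps the roll.

Emit:
move_arm --targets '[[[-0.4, -1.5, 3.5, 0.1, 0, 0], [-0.4, -1.5, 4.0, 0.1, 0, 0], [-0.4, -1.5, 4.0, 0.1, 0, 0], [-0.4, -1.5, 4.0, 0.1, 0, 0], [-0.4, -1.5, 4.0, 0.1, 0, 0], [-0.4, -1.5, 4.0, 0.1, 0, 0], [-0.4, -1.5, 3.0, 0.1, 0, 0], [-0.4, -1.5, 1.0, 0.1, 0, 0]]]'

```text
time: 13.05
tool_pos: [0.5933, -0.079, 0.2325]
ee_rot: [-2.889, -0.105, -0.03]
wrist_force: [-1.2, -4.3, 0.7]
finger_gap: 0.0002
```

```bash
python3 -c "
from h import *
track()
A=R.from_rotvec(robot.sense()['ee_rot']).as_matrix();print(A.round(3).tolist())
print(delta(*goal([.587,-.015,.03],94)))"
```

```text
wrist t 13.05 tip [ 0.5956 -0.0294  0.0397] plate y,z [0.0352 0.064 ] x 0.5844 yaw 93.8 rackline dx 0.0024 F [-1.2 -4.3  0.7] n 9794
[[0.997, 0.074, 0.012], [0.069, -0.966, 0.249], [0.03, -0.247, -0.968]]
(array([-2.2,  7.6, 14. ]), array([ 5.67, -1.64,  0.46]))
```

Emit:
move_arm --targets '[[[-1.2, -1.8, 4.5, 0.2, -0.25, 0], [-1.2, -1.8, 4.5, 0.2, -0.25, 0], [-1.2, -1.8, 4.5, 0.2, -0.25, 0], [-1.2, -1.8, 4.5, 0.2, -0.25, 0], [-1.2, -1.8, 4.5, 0.2, -0.25, 0], [-1.0, -1.8, 4.5, 0.2, -0.25, 0], [0, -1.8, 1, 0.2, 0, 0], [0, -1.8, 0, 0.2, 0, 0]]]'

```text
time: 14.1
tool_pos: [0.5939, -0.0796, 0.2217]
ee_rot: [-2.915, -0.114, -0.039]
wrist_force: [-1.5, -4.6, -1.7]
finger_gap: 0.0004
```

```bash
python3 -c "
from h import *
track()
A=R.from_rotvec(robot.sense()['ee_rot']).as_matrix();print(A.round(3).tolist())
print(delta(*goal([.587,-.015,.03],94)))"
```

```text
wrist t 14.1 tip [ 0.5974 -0.0352  0.0277] plate y,z [0.0267 0.0619] x 0.5849 yaw 94.5 rackline dx 0.0022 F [-1.5 -4.6 -1.7] n 5245
[[0.997, 0.08, 0.018], [0.074, -0.972, 0.223], [0.035, -0.221, -0.975]]
(array([-2.6,  4.2,  3.9]), array([ 7.24, -1.85,  0.82]))
```

The push loads are making the arm's pose drift. I'll let the plate follow the finger a few mm back to the level, square the finger up, then climb with an upward stroke.

Emit:
move_arm --targets '[[[0, 1.5, -0.4, 0, 0, 0], [0, 1.5, -0.4, 0, 0, 0], [0, 1.5, -0.4, 0, 0, 0], [0, 1.5, -0.4, 0, 0, 0], [0, 1.5, -0.4, 0, 0, 0], [0, 1.5, -0.4, 0, 0, 0], [0, 1.5, -0.4, 0, 0, 0], [0, 1.5, -0.4, 0, 0, 0]]]'

```text
time: 15.15
tool_pos: [0.5946, -0.0915, 0.2218]
ee_rot: [-2.913, -0.114, -0.037]
wrist_force: [0.3, -0.3, 0.3]
finger_gap: 0.0003
```

```bash
python3 -c "
from h import *
track()
print(delta(*goal([.586,-.055,.018],94,22)))"
```

```text
wrist t 15.15 tip [ 0.5978 -0.0467  0.0279] plate y,z [0.0112 0.0611] x 0.5817 yaw 92.3 rackline dx -0.0021 F [ 0.3 -0.3  0.3] n 689
(array([-6.8, 40.6, 10.3]), array([ 9.09, -1.78,  0.82]))
```

Emit:
move_arm --targets '[[[-0.9, 5.8, 1.5, 1.3, -0.25, 0.12], [-0.9, 5.8, 1.5, 1.3, -0.25, 0.12], [-0.9, 5.8, 1.4, 1.3, -0.25, 0.12], [-0.9, 5.7, 1.3, 1.3, -0.25, 0.12], [-0.9, 5.7, 1.2, 1.3, -0.25, 0.12], [-0.9, 5.7, 1.1, 1.3, -0.25, 0.12], [-0.9, 4.6, 1.0, 1.0, -0.2, 0.1], [0, 0, 0, 0, 0, 0]]]'

```text
time: 16.2
tool_pos: [0.5908, -0.13, 0.1997]
ee_rot: [-2.75, -0.093, 0.02]
wrist_force: [-0.0, -0.9, 0.2]
finger_gap: 0.0
```

```bash
python3 -c "
from h import *
track(save='w4.png')
print(delta(*goal([.5865,-.05,.018],94,22)))"
```

```text
wrist t 16.2 tip [ 0.5854 -0.0545  0.0157] plate y,z [-0.0397  0.0971] x 0.0 yaw 90.0 rackline dx -0.5873 F [-0.  -0.9  0.2] n 5663
(array([ 1.2, -6. , -0.3]), array([-0.34,  0.03, -0.1 ]))
```

View pics/w4.png

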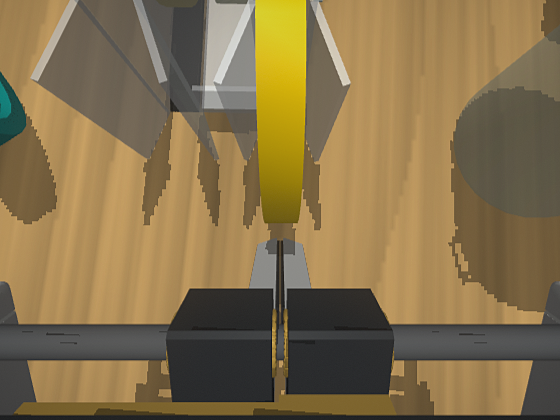

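The wrist picture shows the plate (282,150) centred between the flare edges at 215 and 348, with the squared-up fingertips just behind it at (280,250). Now up to the slope.

```bash
sed -i "s/v,u=np.where((M>0)&(d>0));P=px2w(K,T,u,v,d\[v,u\]);P=P\[(P\[:,0\]>.55)/if n=='wrist': M[250:]=0\n    v,u=np.where((M>0)\&(d>0));P=px2w(K,T,u,v,d[v,u]);P=P[(P[:,0]>.55)/; s/\[t\[:,1\].mean(),.06\]/[t[:,1].mean(),.06] if t[:,2].max()>.115 else [t[:,1].max()+.03,.06]/" h.py; python3 -c "
from h import *
track()"
```

```text
wrist t 16.25 tip [ 0.5855 -0.0544  0.0158] plate y,z [0.0195 0.0597] x 0.5815 yaw 93.8 rackline dx -0.0017 F [-0.1  0.5 -0.5] n 7917
```

Emit:
move_arm --targets '[[[0.1, -2.7, 1.1, 0, 0, 0], [0.1, -2.7, 1.1, 0, 0, 0], [0.1, -2.7, 1.1, 0, 0, 0], [0.1, -2.7, 1.1, 0, 0, 0], [0.1, -2.7, 1.1, 0, 0, 0], [0, -2.7, 1.0, 0, 0, 0], [0, -3.2, -1.5, 0.2, -0.1, 0], [0, -3.2, -2.5, 0.2, -0.1, 0]]]'

```text
time: 17.3
tool_pos: [0.5908, -0.1084, 0.2079]
ee_rot: [-2.752, -0.098, 0.02]
wrist_force: [-0.5, -4.0, -0.5]
finger_gap: 0.0003
```

Emit:
move_arm --targets '[[[0, -3.2, -2.5, 0.2, -0.1, 0], [0, -3.2, -2.5, 0.2, -0.1, 0], [0, -3.2, -2.5, 0.2, -0.1, 0], [0, -3.2, -2.5, 0.2, -0.1, 0], [0, -3.2, -2.0, 0.2, -0.1, 0], [0, -3.0, -1, 0.2, -0.1, 0], [0, -2.5, 0, 0.2, -0.1, 0], [0, -2.0, 0, 0.2, -0.1, 0]]]'

```text
time: 18.3
tool_pos: [0.5925, -0.0949, 0.2353]
ee_rot: [-2.734, -0.101, 0.025]
wrist_force: [0.7, -6.0, 3.6]
finger_gap: 0.0004
```

```bash
python3 -c "
from h import *
track()
A=R.from_rotvec(robot.sense()['ee_rot']).as_matrix();print(A.round(3).tolist())"
```

```text
wrist t 18.3 tip [ 0.5861 -0.0166  0.0525] plate y,z [0.0504 0.0673] x 0.5823 yaw 94.5 rackline dx 0.0013 F [ 0.7 -6.   3.6] n 6980
[[0.997, 0.067, -0.032], [0.074, -0.916, 0.394], [-0.003, -0.396, -0.918]]
```

Emit:
move_arm --targets '[[[0, -3.0, -1.6, 0.2, 0, 0], [0, -3.0, -1.6, 0.2, 0, 0], [0, -3.0, -1.6, 0.2, 0, 0], [0, -3.0, -1.6, 0.2, 0, 0], [0, -3.0, -1.6, 0.2, 0, 0], [0, -3.0, -1.4, 0.2, 0, 0], [0, -2.5, -1, 0.1, 0, 0], [0, 0, 0, 0, 0, 0]]]'

```text
time: 19.35
tool_pos: [0.5905, -0.076, 0.2539]
ee_rot: [-2.701, -0.101, 0.032]
wrist_force: [0.7, -0.7, 0.0]
finger_gap: 0.0006
```

```bash
python3 -c "
from h import *
track()
A=R.from_rotvec(robot.sense()['ee_rot']).as_matrix();print(A.round(3).tolist())"
```

```text
wrist t 19.35 tip [0.5828 0.0081 0.0738] plate y,z [0.0761 0.0679] x 0.5774 yaw 93.0 rackline dx -0.0018 F [ 0.7 -0.7  0. ] n 5021
[[0.997, 0.066, -0.039], [0.076, -0.903, 0.423], [-0.007, -0.425, -0.905]]
```

The plate is now on the level rail (z 68 mm, about 40 mm past the mouth). I'll raise the fingertips above the walls and drive the upper rim.

Emit:
move_arm --targets '[[[0, -2.3, -5.0, 0, 0, 0], [0, -2.3, -5.0, 0, 0, 0], [0, -2.3, -5.0, 0, 0, 0], [0, -2.3, -5.0, 0, 0, 0], [0, -2.3, -5.0, 0, 0, 0], [0, -2.0, -4.5, 0, 0, 0], [0, 0, 0, 0, 0, 0], [0, 0, 0, 0, 0, 0]]]'

```text
time: 20.4
tool_pos: [0.5906, -0.0764, 0.2885]
ee_rot: [-2.701, -0.101, 0.032]
wrist_force: [-0.6, -0.3, -0.5]
finger_gap: -0.0001
```

```bash
python3 -c "
from h import *
track('wrist');s=robot.sense();print(s['wrist_force'])
f=robot.sense()
print(delta(*goal([.582,.02,.107],94,25)),delta(*goal([.582,.026,.107],94,25)))"
```

```text
wrist t 20.4 tip [0.5829 0.0078 0.1084] plate y,z [0.076  0.0679] x 0.5773 yaw 92.9 rackline dx -0.0019 F [-0.6 -0.3 -0.5] n 3525
[-0.22677271  0.71122751  0.34977929]
(array([ -1.8, -11. ,   6.5]), array([-0.15,  0.51,  0.16])) (array([ -1.3, -16.4,   9. ]), array([-0.15,  0.51,  0.16]))
```

Emit:
move_arm --targets '[[[-0.2, -5.0, 2.3, 0, 0, 0], [-0.2, -5.0, 2.3, 0, 0, 0], [-0.2, -5.0, 2.3, 0, 0, 0], [0, -5.3, 0.3, 0, 0, 0], [0, -5.3, 0.4, 0, 0, 0], [0, -5.3, 0.5, 0, 0, 0], [0, -5.3, 0.6, 0, 0, 0], [0, -5.3, 0.8, 0, 0, 0]]]'

```text
time: 21.45
tool_pos: [0.5865, -0.0319, 0.2977]
ee_rot: [-2.7, -0.101, 0.034]
wrist_force: [0.4, -0.9, 0.0]
finger_gap: 0.0006
```

```bash
python3 -c "
from h import *
track('wrist');A=R.from_rotvec(robot.sense()['ee_rot']).as_matrix();print(A.round(3).tolist())"
```

```text
wrist t 21.45 tip [0.5786 0.0525 0.1176] plate y,z [0.089  0.0679] x 0.5767 yaw 92.6 rackline dx -0.0016 F [ 0.4 -0.9  0. ] n 2797
[[0.997, 0.066, -0.04], [0.077, -0.902, 0.424], [-0.008, -0.426, -0.905]]
```

Emit:
move_arm --targets '[[[0, -5.6, 1.3, 0, 0, 0], [0, -5.5, 1.4, 0, 0, 0], [0, -5.5, 1.6, 0, 0, 0], [0, -5.4, 1.7, 0, 0, 0], [0, -5.3, 1.8, 0, 0, 0], [0, -5.2, 2.0, 0, 0, 0], [0, -5.2, 2.2, 0, 0, 0], [0, -5.1, 2.3, 0, 0, 0]]]'

```text
time: 22.5
tool_pos: [0.5846, 0.0158, 0.3074]
ee_rot: [-2.7, -0.102, 0.024]
wrist_force: [0.2, -0.3, 3.9]
finger_gap: 0.0006
```

```bash
python3 -c "
from h import *
track('wrist');A=R.from_rotvec(robot.sense()['ee_rot']).as_matrix();print(A.round(3).tolist())"
```

```text
wrist t 22.5 tip [0.578  0.1003 0.1274] plate y,z [0.1136 0.068 ] x 0.5763 yaw 89.6 rackline dx -0.0003 F [ 0.2 -0.3  3.9] n 1452
[[0.997, 0.069, -0.033], [0.076, -0.902, 0.425], [-0.001, -0.427, -0.904]]
```

Emit:
move_arm --targets '[[[0, -5.1, 2.3, 0, 0, 0], [0, -5.1, 2.2, 0, 0, 0], [0, -5.2, 2.0, 0, 0, 0], [0, -5.2, 1.8, 0, 0, 0], [0, -5.3, 1.6, 0, 0, 0], [0, -2.5, -5.4, 0, 0, 0], [0, -2.5, -5.4, 0, 0, 0], [0, -2.5, -5.4, 0, 0, 0]]]'

```text
time: 23.55
tool_pos: [0.5812, 0.0466, 0.3264]
ee_rot: [-2.699, -0.103, 0.031]
wrist_force: [-0.3, -0.2, -0.5]
finger_gap: 0.0005
```

```bash
python3 -c "
from h import *
track('wrist',save='w5.png')"
```

```text
wrist t 23.55 tip [0.5737 0.1312 0.1464] plate y,z [0.1404 0.0625] x 0.5739 yaw 92.4 rackline dx -0.0008 F [-0.3 -0.2 -0.5] n 1213
```

Emit:
move_arm --targets '[[[0, 0, -10, 0, 0, 0], [0, 0, -10, 0, 0, 0], [0, 0, -10, 0, 0, 0], [0, 0, -10, 0, 0, 0], [0, 0, -10, 0, 0, 0], [0, 0, -10, 0, 0, 0], [0, 0, 0, 0, 0, 0], [0, 0, 0, 0, 0, 0]]]'

```text
time: 24.6
tool_pos: [0.5841, 0.0183, 0.3868]
ee_rot: [-2.7, -0.102, 0.025]
wrist_force: [-0.2, -0.7, 0.4]
finger_gap: 0.0006
```

```bash
python3 -c "
from h import *
track('wrist');track('wrist',save='w6.png')
a=cv2.imread('pics/w6.png');im,d=robot.grab_frame('side')
b=cv2.resize(im[150:310,170:390,::-1],(578,420));cv2.imwrite('pics/fin.png',cv2.resize(np.hstack([a,b]),(800,300)))"
```

```text
wrist t 24.6 tip [0.5774 0.1027 0.2067] plate y,z [0.1406 0.0625] x 0.5739 yaw 92.7 rackline dx -0.0008 F [-0.2 -0.7  0.4] n 1196
wrist t 24.65 tip [0.5775 0.1027 0.2067] plate y,z [0.1405 0.0624] x 0.5739 yaw 92.7 rackline dx -0.0008 F [-0.1  0.2 -0.3] n 1194
```

View pics/fin.png

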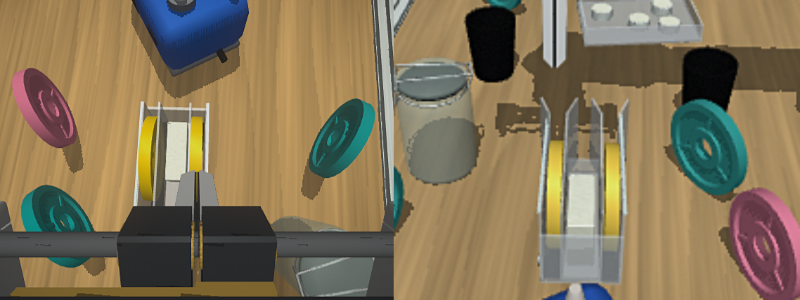

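The picture shows both yellow plates standing side by side in the rack: wrist view (147,160) for the twin and (197,130) for ours; side view (612,195) and (555,195). Their heights match, they are level with each other along the rack, and the fingers are clear. Handing in.

```bash
python3 -c "
from h import *
print(robot.finish_job())"
```

```text
the job is handed in; nothing more can be done
None
```

The loose yellow plate stands in the cut-out of the empty slot, next to its twin, and I have handed the job in; no verdict was reported. It took about 25 s of the 72 s allowed.

**How it went:** I pushed the plate along the shelf with the closed fingertips on its rear rim. I took it up the slope with an upward stroke and along the level rail with the fingers on its upper rim, until it dropped in.

**Last checks:**
- **Seated:** its centre fell from 68 to 62.5 mm high and stayed at y = 140.5 mm over two looks 0.05 s apart.
- **Position:** my estimates put the seat at about y = 137 to 140 mm. The sideways error is about 1 mm.
- **Upright and let go:** in the pictures it stands upright beside the twin, the fingers are clear, and the wrist reads no force.
- **Surroundings:** nothing else looked moved, but I did not re-measure the other objects.

**What did not go smoothly:**
- **First climb:** it stalled at up to about 10 N, and the arm pose drifted. I let the plate follow the finger back to the level, squared up and climbed again.
- **Finger contact when rolling back:** by the end of that retreat the plate had rolled about 9 mm ahead of where the finger touches it. I only checked between moves, so I cannot confirm the finger stayed on it for the whole way down.
- **Forces:** the readings at the ends of the moves stayed at or below about 10 N; peaks in between were not recorded.
- **Slot line:** the rail and the wall tops disagreed by 1 to 2 mm; the flared walls centred the plate anyway.

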